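# Wedge the rocking tube roller

### The arm

A 7-joint arm with a two-finger parallel gripper is mounted at the origin on the work surface. World frame = base frame: x ahead of the robot, y to its left, z up, the work surface at z = 0. Lengths are in m, angles in rad, forces in N, time in s.
With the tool pointing down it reaches from about 0.4 to 0.85 m from the base axis. Payload 10.4 kg.
Tool frame: the origin (TCP) lies midway between the tips of the shut fingers; the grasp point (between the pads) lies 19 mm behind it (r.grasp_offset is the distance from the TCP to the grasp point, in m); z points along the fingers, y is the line along which they close (so a half turn about z gives the same grasp; the last joint's range is limited). The gripper opens to 87 mm and grips with 3 to 60 N. Pads are 19 mm wide; open, the fingers measure 117 mm over their backs; the gripper's body (75 mm by 190 mm) begins 51 mm behind the grasp point.
Start: joints at [1.105, 0.332, -0.065, 1.46, 0.022, 1.35, -0.088], TCP at [0.268, -0.565, 0.223] pointing down, gripper open.
Joint ranges: [-2.6, 2.6], [-0.5, 2.12], [-1.47, 1.34], [0.16, 2.42], [-1.27, 4.41], [0.06, 2.06], [-2.6, 2.6]. Speed limits (rad/s): [2.22, 2.22, 2.79, 2.79, 3.14, 3.14, 3.14].

### API

Orientations are given as a unit quaternion [x, y, z, w].
In Python, from bench import r gives the robot as it stands.
- The arm moves only by the tool drive_tool, never from a script. Its argument "moves" is a list that holds one entry, the list of rows, each a list of 7 numbers: the shift along the tool's x, y, z in m, then the turn, a rotation vector about the tool's x, y, z in rad, then the opening, from 0 (shut) to 1 (fully open). In form: [[[tx, ty, tz, ax, ay, az, jaw], ...]]. A call has 1 to 10 rows; each row shifts and turns the commanded pose from where the row before left it, along the tool's axes as they then stand; what a row does not reach is not made up. A row lasts 1/10 s, in which the tool goes at most 50 mm and 8.59 degrees, less where a joint would pass 70% of its speed; a pose out of reach is approached as far as the arm can. A call is refused whole if a number of a shift passes 0.05 or a number of a turn 0.15, either way. A call with a gripper value outside its range is refused whole. The fingers move at their own pace and stop on an object; "squeeze" is the grip in N (left out, the last holds). Time passes only in rows, so rows that do not move let the fingers close. It gives the time, the measured TCP pose, the force, the opening and the grip force at its end, in the units of the state.
- r.read_state(): the state, without advancing time (a new reading comes with each control period).
- r.camera(name): name is "scene" or "top" or "wrist"; returns the picture (400x640x3 uint8, red, green, blue); there is no depth.
- r.camera_info(name): a dict with "mtx" (3x3 intrinsics, pixels), "rvec" (rotation vector, rad) and "tvec" (3), from world to camera coordinates, as OpenCV has them; the wrist camera has in their place "T_tool_cam" (4x4, takes a point from camera to tool coordinates, whose origin is the TCP and whose axes are the flange's). Camera axes: x right, y down, z forward; pixel columns grow to the right and rows downward; lengths in m; the calibration is good to about 2 mm. A picture is of the moment at which its call begins: read the wrist's pose just before it. camera_info takes no time and is no camera call.
- r.close_job(): hands the job in; it is judged then, once.
Trained networks look in the newest picture that a camera, given by its name, has taken for a name from the list of things; names that differ only in an ending like _2 or _b are one class to them, and where a whole thing is asked for, a point or a joint stands for the part that bears it (a point fixed in the world has none). Each returns a list of dicts, best first, with "conf" (0 to 1); they miss things now and then, are a little off and sometimes report something else, mostly with a low value. They report only what shows in the picture. A call takes as long as a camera call. They do not tell look-alikes from the thing itself.
- r.find_in(camera, query): "bbox" ([left, top, right, bottom] in pixels, round what is visible of it).
- r.place_of(camera, query): "at" ([column, row] in pixels: a listed point, or the origin of a listed thing).
The state is a dict: "time": time; "joint_positions": joint angles; "joint_vel": joint speeds; "joint_torque": joint torques, N m; "ee_pos": TCP position; "eef_rot": TCP orientation; "ft_force": force on the tool from outside, world axes, zero at the start; "torque": the same for the moment, N m; "width": finger opening in m; "grip_force": force on a finger pad.
Only numpy, scipy, OpenCV 4.12 (cv2) and the standard library are available. Lean on these libraries where they do the work, as an engineer would, in place of code of your own. Each camera call takes 0.05 s, during which the arm holds its last target. There are 200 camera calls.

### The job

The tube roller mixer on the lab bench rocks: first press its raised, unsupported end down with the fingertips and let go, to feel it rock. Then push the wooden wedge, thin end first and flat on the bench, under that end until it sits snug and the mixer no longer rocks; only push the wedge, never lift it, and leave the other things alone. Finish with the fingertips still pressing down firmly, about 10 N, on top of that end, the mixer staying level on the wedge.

Things in the scene. Friction and masses are not known exactly. Their poses are not given: they have to be found in the camera images.
- plinth: Rubber bar under the middle of the tube roller mixer, the line it rocks on; origin about at bench height under the machine's middle. The machine (200 mm x, 300 mm y, 62 mm high) has a white base slab, a flat black cap at each end and four dark rollers between. It does not slide. Feet carry its far, heavier -y end; nothing carries its +y end.
- mixer_edge (a point): Middle of the lower edge of the mixer's raised, unsupported end, 150 mm from the rocking line. At rest it hangs 12 to 17 mm above the bench (varies). Axes are the machine's: y out through this upright end face (62 mm high), x along the edge, which runs 100 mm either way, z up.
- mixer_pad (a point): Point to press: on the flat black top of the cap at the raised end, 62 mm above the machine's underside, 30 mm inwards from the end face, midway along x. The flat top is 196 mm (x) by 62 mm (y); the rollers begin 34 mm inwards of this point, 2 mm lower. Axes as for mixer_edge. Anywhere on this flat top will do.
- mixer (a joint): Rocking angle of the mixer in rad: 0 at rest (level, on its far feet), growing as the raised end is pressed down, to a hard stop at 0.07 (edge 10 mm lower). It falls back to 0 when let go. About 1 to 2 N on the pad rocks it while nothing supports that end.
- wedge: Loose solid wooden wedge lying flat on the bench before the raised end: 130 mm long (y), 60 mm wide (x), 140 g. Origin at the centre of its underside. Thin end (4 mm) at its -y, more or less towards the mixer; upright back face, 30 mm high, at +y. The top slopes evenly, 0.2 mm per mm. Snug 40 to 65 mm in, where pushing turns stiff (10 to 15 N is enough); friction then keeps it.
- wedge_tip (a point): Middle of the wedge's thin end, on its underside, 65 mm from the wedge's origin; axes as the wedge's.
- wedge_back (a point): Middle of the wedge's upright back face, 15 mm above the bench, 65 mm from the wedge's origin along y: the place to push. Axes as the wedge's.
- bottle: Bystander: white round bottle with a cap, 64 mm across, 150 mm high, origin at the centre of its underside. Not to be disturbed.
- beaker: Bystander: open glass cup, 66 mm across, 75 mm high, origin at the centre of its underside. Not to be disturbed.
- slide_box: Bystander: small grey box, 85 (x) by 50 (y) by 32 mm high, origin at the centre of its underside. Not to be disturbed.
Mind the look-alikes: they are no part of the job. There is more than one size of the wedge; the job needs the middle-sized.

How it is judged:
On the way, in this order (a step that is already met when the one before it is completed fails the run):
1. the raised end of the mixer is pressed down from above with the fingers and rocks (value of joint mixer above 0.03 rad and contact force between the fingers and mixer above 0.5 N and y of wedge_tip in the frame of mixer_edge above 0 m and y of the grasp point in the frame of mixer_pad between -0.035 and 0.045 m and z of the grasp point in the frame of mixer_pad above 0 m), for 0.1 s.
2. the mixer is let go and falls back (value of joint mixer below 0.01 rad and contact force between each of the arm, the fingers and mixer below 0.2 N), for 0.1 s.
3. the wedge's thin end is at least 25 mm under the raised end (y of wedge_tip in the frame of mixer_edge below -0.025 m and x of wedge_tip in the frame of mixer_edge between -0.09 and 0.09 m), for 0.2 s.
At the end, for the whole second after the job is handed in: Fingers press with over 6 N on top of the raised end's cap; the mixer gives way under 0.015 rad (2 mm at its edge); the wedge lies flat and still, its thin end 25 mm or more under that end, bears over 1 N of the load, and is not touched by the fingers (all of step 3 and y of the grasp point in the frame of mixer_pad between -0.035 and 0.045 m and z of the grasp point in the frame of mixer_pad above 0 m and contact force between the fingers and mixer above 6 N and value of joint mixer below 0.015 rad and contact force between wedge and mixer above 1 N and contact force between the fingers and wedge below 0.3 N and height (world z) of wedge below 0.006 m and angle between wedge's own z axis and vertical below 0.08 rad and linear speed of wedge below 0.01 m/s); the arm keeps its last pose, push and grip.
It fails at once if the wedge is lifted or tipped (height (world z) of wedge above 0.012 m or angle between wedge's own z axis and vertical above 0.2 rad).
It fails at once if a bystander is disturbed (distance of any of bottle, beaker, slide_box from where it was at the start of the episode above 0.02 m or angle between any of bottle, beaker, slide_box's own z axis and vertical above 0.3 rad).
It also fails if it takes over 64 s, if anything falls off the work surface, if the arm or the gripper's body presses on something with over 40 N, if the wrist force passes 120 N, or if a joint passes its speed limit or range.

## Working session

There is one attempt and no reset: what is moved stays moved. The work goes in short steps, Python scripts to look and compute and a tool call to move; the robot and the scene stay as the last step left them, time stands still between calls to the robot, and variables do not carry over. Pictures are saved under pics/ and viewed, at most 10 in all, crops included, and the job is handed in when it is done.

Besides the shell and the picture viewer there is one more tool, called after "Call:" as a command line: name --argument value ..., lists and objects as JSON in quotes. drive_tool: Moves the arm, as the interface text tells. Its arguments: {"type":"object","properties":{"moves":{"type":"array"},"squeeze":{"type":"number"}},"required":["moves"]}

```bash
ls; mkdir -p pics; cat > h.py <<'E'
from bench import r
import numpy as np, cv2
from scipy.spatial.transform import Rotation as R
def ray(cam,px):
    i=r.camera_info(cam); M=np.array(i["mtx"],float)
    d=np.linalg.inv(M)@np.array([px[0],px[1],1.])
    if cam=="wrist":
        s=r.read_state(); T=np.eye(4); T[:3,:3]=R.from_quat(s["eef_rot"]).as_matrix(); T[:3,3]=s["ee_pos"]
        C=T@np.array(i["T_tool_cam"]); return C[:3,3],C[:3,:3]@d
    Rm=cv2.Rodrigues(np.array(i["rvec"],float))[0]; t=np.array(i["tvec"],float).ravel()
    return -Rm.T@t, Rm.T@d
def at(cam,px,z):
    o,d=ray(cam,px); return o+d*(z-o[2])/d[2]
def proj(cam,P):
    i=r.camera_info(cam); return cv2.projectPoints(np.array(P,float).reshape(-1,1,3),np.array(i["rvec"],float),np.array(i["tvec"],float),np.array(i["mtx"],float),None)[0].reshape(-1,2)
def snap(cam,n):
    im=np.array(r.camera(cam)); cv2.imwrite(f"pics/{n}.png",im[:,:,::-1]); return im
E
python3 - <<'E'
from h import *
Z={"mixer_edge":.014,"mixer_pad":.076,"plinth":0,"wedge":0,"wedge_tip":0,"wedge_back":.015,"bottle":0,"beaker":0,"slide_box":0}
ims=[]
for c in("top","scene"):
    ims.append(snap(c,c+"0"))
    for q,z in Z.items():
        for o in r.place_of(c,q)[:4]: print(c,q,round(o["conf"],2),np.round(o["at"]),np.round(at(c,o["at"],z),3))
cv2.imwrite("pics/both.png",np.vstack([cv2.resize(i,(480,300)) for i in ims])[:,:,::-1])
s=r.read_state();print(s["time"],s["ee_pos"],s["eef_rot"],s["width"],s["ft_force"])
E
```

```text
pics
top mixer_pad 0.86 [310. 210.] [0.567 0.006 0.076]
top plinth 0.65 [362. 227.] [ 0.539 -0.108  0.   ]
top plinth 0.51 [245. 209.] [0.585 0.147 0.   ]
top wedge 0.85 [241. 132.] [0.763 0.156 0.   ]
top wedge 0.72 [245. 207.] [0.588 0.145 0.   ]
top wedge 0.69 [229. 280.] [0.434 0.179 0.   ]
top wedge_tip 0.98 [233. 303.] [0.387 0.17  0.   ]
top wedge_tip 0.62 [274. 210.] [0.582 0.083 0.   ]
top wedge_tip 0.57 [207. 109.] [0.82  0.234 0.   ]
top wedge_back 0.98 [224. 256.] [0.483 0.187 0.015]
top wedge_back 0.93 [212. 204.] [0.594 0.215 0.015]
top wedge_back 0.82 [277. 151.] [0.711 0.074 0.015]
top bottle 0.83 [325. 138.] [ 0.744 -0.033  0.   ]
top beaker 0.71 [326. 139.] [ 0.742 -0.036  0.   ]
top beaker 0.59 [414. 152.] [ 0.707 -0.232  0.   ]
top slide_box 0.71 [305. 296.] [0.396 0.019 0.   ]
scene mixer_edge 0.38 [429. 186.] [0.597 0.208 0.014]
scene mixer_pad 0.69 [428. 182.] [0.623 0.163 0.076]
scene mixer_pad 0.56 [338. 202.] [0.565 0.006 0.076]
scene plinth 0.65 [273. 245.] [ 0.526 -0.107 -0.   ]
scene wedge 0.86 [362. 152.] [0.437 0.174 0.   ]
scene wedge 0.68 [472. 262.] [0.762 0.151 0.   ]
scene wedge 0.58 [398. 198.] [0.578 0.147 0.   ]
scene wedge 0.53 [429. 185.] [0.588 0.223 0.   ]
scene wedge_tip 0.95 [346. 141.] [0.387 0.169 0.   ]
scene wedge_tip 0.72 [371. 214.] [0.577 0.079 0.   ]
scene wedge_tip 0.72 [523. 260.] [0.814 0.225 0.   ]
scene wedge_back 0.95 [381. 162.] [0.493 0.176 0.015]
scene wedge_back 0.6 [423. 257.] [0.709 0.079 0.015]
scene wedge_back 0.56 [427. 185.] [0.594 0.207 0.015]
scene bottle 0.71 [382. 315.] [ 0.744 -0.041  0.   ]
scene beaker 0.8 [268. 365.] [ 0.703 -0.23   0.   ]
scene slide_box 0.84 [293. 172.] [0.398 0.022 0.   ]
1.0 [ 0.26783045 -0.56473886  0.22260042] [9.75589254e-01 2.19603286e-01 1.88537324e-05 6.12583770e-05] 0.08694226890043125 [-0.56962396 -0.06843056  0.51435069]
```

View pics/top0.png

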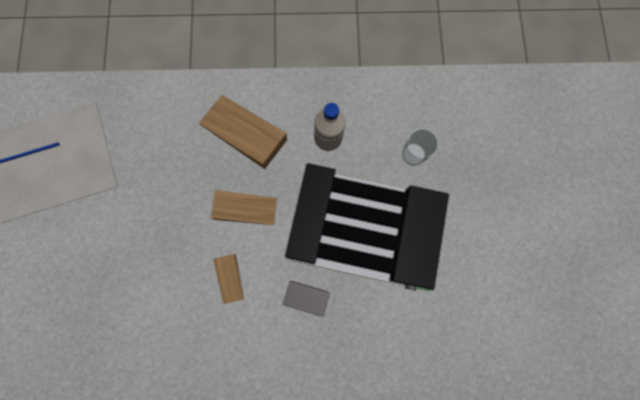

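View pics/scene0.png

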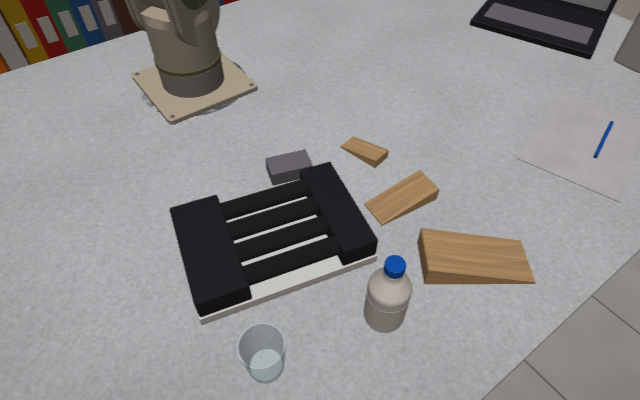

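The wedges are the small one at (229,280), the middle one at (245,208) and the large one at (243,130). The middle one fits: it is about 130 mm from tip to back, and its thin end faces the mixer's left cap at (311,213). I'll confirm that with an overlay crop.

```bash
python3 - <<'E'
from h import *
im=cv2.imread("pics/top0.png"); g=cv2.cvtColor(im,cv2.COLOR_BGR2HSV)
# cap outer edge: first dark pixel per row
L=[(np.argmax((im[v].max(1)<40)&(np.arange(640)>278)),v) for v in range(175,252)]
L=np.array([at("top",(u-.5,v),.076)[:2] for u,v in L if u>0])
vx,vy,cx,cy=cv2.fitLine(L.astype(np.float32),cv2.DIST_HUBER,0,.01,.01).ravel()
ex=np.array([vx,vy]); ex*=np.sign(ex[0]); ey=np.array([-ex[1],ex[0]])
print("edge dir",ex,"ang",np.degrees(np.arctan2(ex[1],ex[0])),"resid",np.std((L-[cx,cy])@ey))
# cap corners
dark=(im.max(2)<40).astype(np.uint8); dark[:,:270]=0
lab=cv2.connectedComponents(dark)[1]; l=lab[215,310]; vv,uu=np.nonzero(lab==l)
P=np.array([at("top",(u,v),.076)[:2] for u,v in zip(uu,vv)]); q=(P-[cx,cy])
e=q@ey; s=q@ex; m=(e>-.05); lo,hi=np.percentile(s[m],[.3,99.7]); print("width",hi-lo)
E0=np.array([cx,cy])+ex*(lo+hi)/2; print("edge mid",E0,"pad",E0-.03*ey,"ey",ey)
# wedge mask
m=((g[...,0]>8)&(g[...,0]<22)&(g[...,1]>70)).astype(np.uint8)
lab=cv2.connectedComponents(m)[1]; l=lab[208,245]
c=cv2.findContours((lab==l).astype(np.uint8),0,2)[0][0]
w=cv2.boxPoints(cv2.minAreaRect(c)); print(w.round(1)); print([at("top",p,.017)[:2].round(3) for p in w])
cr=im[90:310,190:360]; k=3.2; cr=cv2.resize(cr,None,fx=k*.8,fy=k*.8,interpolation=2); k*=.8
def dr(Ps,col): cv2.polylines(cr,[((proj("top",Ps)-[190,90])*k).astype(int)],True,col,1)
C=lambda x,y,z:[*(E0+ex*x+ey*y),z]
dr([C(-.098,0,.076),C(.098,0,.076),C(.098,-.062,.076),C(-.098,-.062,.076)],(0,255,0))
T=np.array([.5795,.081]);B=np.array([.594,.211]);d=(B-T)/np.linalg.norm(B-T);n=np.array([d[1],-d[0]])
dr([[*(T+n*.03),.004],[*(T-n*.03),.004],[*(T+d*.13-n*.03),.03],[*(T+d*.13+n*.03),.03]],(255,0,255))
print("wedge ang",np.degrees(np.arctan2(-d[0],d[1])),"tip in edge",(T-E0)@ex,(T-E0)@ey)
cv2.imwrite("pics/crop1.png",cr)
E
```

```text
edge dir [ 0.9704843  -0.24116416] ang -13.95526 resid 0.0005615947898595597Traceback (most recent call last):
  File "<stdin>", line 12, in <module>
  File "h.py", line 13, in at
    o,d=ray(cam,px); return o+d*(z-o[2])/d[2]
        ~~~^^^^^^^^
  File "h.py", line 5, in ray
    i=r.camera_info(cam); M=np.array(i["mtx"],float)
ValueError: time passes only in moves, steps and waits
```

```bash
sed -i 's/^def ray/_c={}\ndef info(c):\n    if c not in _c: _c[c]=r.camera_info(c)\n    return _c[c]\ndef ray/; s/i=r.camera_info(cam)/i=info(cam)/' h.py
python3 - <<'E'
from h import *
im=cv2.imread("pics/top0.png"); g=cv2.cvtColor(im,cv2.COLOR_BGR2HSV)
L=[(np.argmax((im[v].max(1)<40)&(np.arange(640)>278)),v) for v in range(175,252)]
L=np.array([at("top",(u-.5,v),.076)[:2] for u,v in L if u>0])
vx,vy,cx,cy=cv2.fitLine(L.astype(np.float32),cv2.DIST_HUBER,0,.01,.01).ravel()
ex=np.array([vx,vy]); ex*=np.sign(ex[0]); ey=np.array([-ex[1],ex[0]])
dark=(im.max(2)<40).astype(np.uint8); dark[:,:270]=0
lab=cv2.connectedComponents(dark)[1]; l=lab[215,310]; vv,uu=np.nonzero(lab==l)
P=np.array([at("top",(u,v),.076)[:2] for u,v in zip(uu,vv)]); q=(P-[cx,cy])
e=q@ey; s=q@ex; m=(e>-.05); lo,hi=np.percentile(s[m],[.3,99.7]); print("width",hi-lo)
E0=np.array([cx,cy])+ex*(lo+hi)/2; print("edge mid",E0,"pad",E0-.03*ey,"ey",ey)
m=((g[...,0]>8)&(g[...,0]<22)&(g[...,1]>70)).astype(np.uint8)
lab=cv2.connectedComponents(m)[1]; l=lab[208,245]
c=cv2.findContours((lab==l).astype(np.uint8),0,2)[0][0]
w=cv2.boxPoints(cv2.minAreaRect(c)); print(w.round(1)); print([at("top",p,.017)[:2].round(3) for p in w])
cr=im[90:310,190:360]; k=2.6; cr=cv2.resize(cr,None,fx=k,fy=k,interpolation=2)
def dr(Ps,col): cv2.polylines(cr,[((proj("top",Ps)-[190,90])*k).astype(int)],True,col,1)
C=lambda x,y,z:[*(E0+ex*x+ey*y),z]
dr([C(-.098,0,.076),C(.098,0,.076),C(.098,-.062,.076),C(-.098,-.062,.076)],(0,255,0))
T=np.array([.5795,.081]);B=np.array([.594,.211]);d=(B-T)/np.linalg.norm(B-T);n=np.array([d[1],-d[0]])
dr([[*(T+n*.03),.004],[*(T-n*.03),.004],[*(T+d*.13-n*.03),.03],[*(T+d*.13+n*.03),.03]],(255,0,255))
print("wedge ang",np.degrees(np.arctan2(-d[0],d[1])),"tip in edge",(T-E0)@ex,(T-E0)@ey)
cv2.imwrite("pics/crop1.png",cr)
E
```

```text
width 0.18958796805939596
edge mid [0.56805163 0.03135788] pad [0.5608167  0.00224335] ey [0.24116416 0.9704843 ]
[[210.8 218. ]
 [214.2 190. ]
 [276.2 197.8]
 [272.7 225.7]]
[array([0.564, 0.216]), array([0.625, 0.21 ]), array([0.605, 0.077]), array([0.544, 0.085])]
wedge ang -6.364377383778194 tip in edge -0.0008614347869417032 0.0509378375638151
```

View pics/crop1.png

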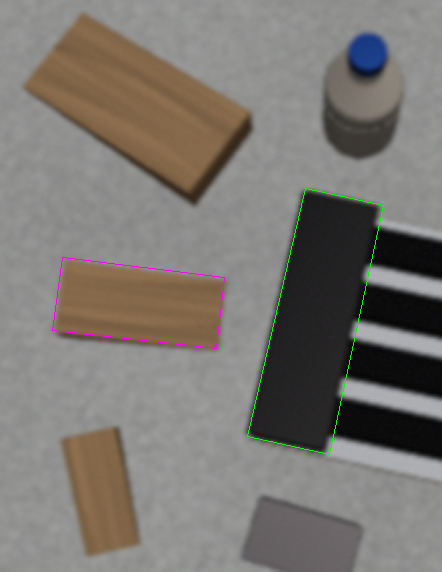

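The overlay confirms that the middle wedge (crop 55–225, 258–348) is 60×130 mm. Its tip faces the mixer's free cap (crop 247–381, 188–454). I'll turn the tool into the mixer's axes and approach the pad.

Call:
drive_tool --moves '[[[0,0,0,0,0,-0.147,0],[0,0,0,0,0,-0.147,0],[0,0,0,0,0,-0.147,0],[0,0,0,0,0,-0.147,0],[0,0,0,0,0,-0.147,0],[0,0,0,0,0,-0.147,0],[0.04,0.01,0,0,0,0,0],[0.045,0.01,0,0,0,0,0],[0.045,0.01,0,0,0,0,0],[0.045,0.01,0,0,0,0,0]]]'

```text
time: 2.0
ee_pos: [0.3498, -0.4031, 0.2227]
eef_rot: [0.789, 0.615, -0.0, 0.0]
ft_force: [0.6, 0.2, -0.3]
width: 0.015
grip_force: 0.0
```

Call:
drive_tool --moves '[[[0.045,0.01,0,0,0,0,0],[0.045,0.01,0,0,0,0,0],[0.045,0.01,0,0,0,0,0],[0.045,0.01,0,0,0,0,0],[0.045,0.01,0,0,0,0,0],[0.045,0.01,0,0,0,0,0],[0.045,0.01,0,0,0,0,0]]]'

```text
time: 2.7
ee_pos: [0.4944, -0.1146, 0.2229]
eef_rot: [0.789, 0.615, 0.0, 0.0]
ft_force: [1.2, -0.2, 0.2]
width: 0.0005
grip_force: 0.0
```

```bash
cat >> h.py <<'E'
EY=np.array([.2412,.9705]);EX=np.array([.9705,-.2412]);E0=np.array([.568,.0314])
def where():
    s=r.read_state(); p=np.array(s["ee_pos"]); m=R.from_quat(s["eef_rot"]).as_matrix()
    q=p[:2]-E0
    print("t",round(s["time"],2),"tcp",p.round(4),"in edge x,y",(q@EX).round(4),(q@EY).round(4),"F",np.round(s["ft_force"],2),"w",round(s["width"],3))
    print("tool x deg",np.degrees(np.arctan2(m[1,0],m[0,0])).round(1),"z",m[:,2].round(3),"want x 76.04")
E
python3 -c "
from h import *
where()"
```

```text
t 2.7 tcp [ 0.4944 -0.1146  0.2229] in edge x,y -0.0362 -0.1595 F [ 1.2  -0.2   0.15] w 0.0
tool x deg 75.9 z [ 0.001 -0.001 -1.   ] want x 76.04
```

Call:
drive_tool --moves '[[[0.045,0.012,0,0,0,0,0],[0.045,0.012,0.03,0,0,0,0],[0.04,0.012,0.04,0,0,0,0],[0,0,0.04,0,0,0,0],[0,0,0.01,0,0,0,0],[0,0,0,0,0,0,0]]]'

```text
time: 3.3
ee_pos: [0.5543, -0.0086, 0.1099]
eef_rot: [0.789, 0.615, -0.001, -0.001]
ft_force: [0.1, 0.0, 0.3]
width: 0.0001
grip_force: 0.0
```

```bash
python3 -c "
from h import *
where()"
```

```text
t 3.3 tcp [ 0.5543 -0.0086  0.1099] in edge x,y -0.0037 -0.0421 F [0.06 0.04 0.3 ] w 0.0
tool x deg 75.9 z [-0.003 -0.    -1.   ] want x 76.04
```

Call:
drive_tool --moves '[[[0.02,0,0.01,0,0,0,0],[0,0,0.008,0,0,0,0],[0,0,0.004,0,0,0,0],[0,0,0.004,0,0,0,0],[0,0,0,0,0,0,0]]]'

```text
time: 3.8
ee_pos: [0.5601, 0.0104, 0.085]
eef_rot: [0.789, 0.614, -0.0, 0.0]
ft_force: [-0.5, -0.1, -0.8]
width: 0.0007
grip_force: 0.0
```

```bash
python3 -c "
from h import *
where()"
```

```text
t 3.8 tcp [0.5601 0.0104 0.085 ] in edge x,y -0.0026 -0.0223 F [-0.52 -0.13 -0.83] w 0.001
tool x deg 75.8 z [-0.    -0.001 -1.   ] want x 76.04
```

Call:
drive_tool --moves '[[[0,0,0,0,0,0,0],[0,0,0,0,0,0,0]]]'

```text
time: 4.0
ee_pos: [0.5604, 0.0112, 0.0853]
eef_rot: [0.789, 0.615, 0.0, 0.0]
ft_force: [-1.2, 0.5, -0.2]
width: 0.0001
grip_force: 0.0
```

Call:
drive_tool --moves '[[[0,0,0.005,0,0,0,0],[0,0,0,0,0,0,0],[0,0,0,0,0,0,0]]]'

```text
time: 4.3
ee_pos: [0.56, 0.0116, 0.0797]
eef_rot: [0.789, 0.615, -0.0, -0.0]
ft_force: [0.2, -0.9, -0.5]
width: 0.0004
grip_force: 0.0
```

Call:
drive_tool --moves '[[[0,0,0.004,0,0,0,0],[0,0,0,0,0,0,0],[0,0,0,0,0,0,0]]]'

```text
time: 4.6
ee_pos: [0.5601, 0.0116, 0.0758]
eef_rot: [0.789, 0.615, -0.0, -0.0]
ft_force: [0.3, 0.5, -0.0]
width: 0.0005
grip_force: 0.0
```

Call:
drive_tool --moves '[[[0,0,0.004,0,0,0,0],[0,0,0,0,0,0,0],[0,0,0,0,0,0,0]]]'

```text
time: 4.9
ee_pos: [0.5601, 0.0117, 0.0718]
eef_rot: [0.788, 0.615, -0.0, -0.0]
ft_force: [0.1, 0.4, 1.9]
width: 0.0002
grip_force: 0.9
```

Call:
drive_tool --moves '[[[0,0,0.003,0,0,0,0],[0,0,0,0,0,0,0],[0,0,0,0,0,0,0]]]'

```text
time: 5.2
ee_pos: [0.5601, 0.0116, 0.0688]
eef_rot: [0.789, 0.615, -0.0, 0.0]
ft_force: [-0.2, 1.3, 1.2]
width: 0.0004
grip_force: 0.9
```

Call:
drive_tool --moves '[[[0,0,0.001,0,0,0,0],[0,0,0,0,0,0,0],[0,0,0,0,0,0,0]]]'

```text
time: 5.5
ee_pos: [0.5602, 0.0117, 0.0679]
eef_rot: [0.788, 0.615, 0.0, 0.0]
ft_force: [-0.1, 1.2, 1.7]
width: 0.0003
grip_force: 1.1
```

Call:
drive_tool --moves '[[[0,0,-0.02,0,0,0,0],[0,0,-0.04,0,0,0,0],[0,0,-0.04,0,0,0,0],[0,0,0,0,0,0,0.4],[0,0,0,0,0,0,0.4],[0,0,0,0,0,0,0.4]]]'

```text
time: 6.1
ee_pos: [0.5595, 0.0112, 0.1668]
eef_rot: [0.789, 0.615, -0.001, -0.0]
ft_force: [-0.1, 0.0, 0.2]
width: 0.0168
grip_force: 0.0
```

```bash
python3 -c "
from h import *
where()
snap('top','top1')
for q in('wedge_tip','wedge_back'):
  for o in r.place_of('top',q)[:4]: print(q,round(o['conf'],2),np.round(o['at']),at('top',o['at'],.0 if q=='wedge_tip' else .015).round(4))
"
```

```text
t 6.1 tcp [0.5595 0.0112 0.1668] in edge x,y -0.0034 -0.0217 F [-0.07  0.04  0.23] w 0.017
tool x deg 75.9 z [-0.002 -0.    -1.   ] want x 76.04
wedge_tip 0.7 [231. 302.] [0.3898 0.1733 0.    ]
wedge_tip 0.59 [211. 108.] [0.8211 0.2266 0.    ]
wedge_back 0.97 [213. 206.] [0.5911 0.2124 0.015 ]
wedge_back 0.65 [222. 255.] [0.4863 0.1908 0.015 ]
```

Call:
drive_tool --moves '[[[0.045,-0.003,0,0,0,0,0.4],[0.045,-0.003,0,0,0,0,0.4],[0.045,-0.003,0,0,0,0,0.4],[0.045,-0.003,0,0,0,0,0.4],[0.045,-0.002,0,0,0,0,0.4],[0.02,0,0,0,0,0,0.4],[0,0,0,0,0,0,0.4],[0,0,0.03,0,0,0,0.4],[0,0,0.03,0,0,0,0.4],[0,0,0,0,0,0,0.4]]]'

```text
time: 7.25
ee_pos: [0.6042, 0.2497, 0.1032]
eef_rot: [0.789, 0.615, -0.004, -0.001]
ft_force: [-0.0, -0.8, -0.3]
width: 0.0349
grip_force: 0.0
```

```bash
python3 -c "
from h import *
where()
snap('top','top2');snap('wrist','w2')
for c in('top','wrist'):
 for q in('wedge_tip','wedge_back','mixer_edge'):
  for o in r.place_of(c,q)[:3]:
   p=at(c,o['at'],{'wedge_tip':0,'wedge_back':.015,'mixer_edge':.013}[q]);d=p[:2]-E0;print(c,q,round(o['conf'],2),np.round(o['at']),p.round(4),(d@EX).round(3),(d@EY).round(3))
"
```

```text
t 7.25 tcp [0.6042 0.2497 0.1032] in edge x,y -0.0176 0.2206 F [-0.01 -0.83 -0.33] w 0.035
tool x deg 75.8 z [-0.007 -0.004 -1.   ] want x 76.04
top wedge_tip 0.86 [274. 207.] [0.5869 0.0829 0.    ] 0.006 0.055
top wedge_tip 0.62 [212. 104.] [0.8316 0.2246 0.    ] 0.209 0.251
top wedge_back 0.88 [277. 150.] [0.7137 0.0742 0.015 ] 0.131 0.077
top wedge_back 0.76 [212. 204.] [0.5955 0.2131 0.015 ] -0.017 0.183
top mixer_edge 0.32 [214. 207.] [0.5894 0.2098 0.013 ] -0.022 0.178
wrist wedge_tip 0.78 [589. 153.] [0.8282 0.2302 0.    ] 0.205 0.256
wrist wedge_back 0.76 [320. 247.] [0.5983 0.2107 0.015 ] -0.014 0.181
```

View pics/w2.png

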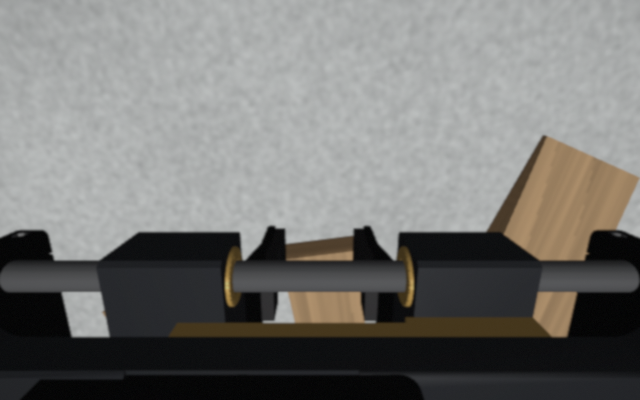

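The wrist view shows the wedge's back face at about (320,247), centred between the fingers. The large wedge, far right at (590,180), is clear. I'll go down behind the wedge.

Call:
drive_tool --moves '[[[0,0,0.03,0,0,0,0.4],[0,0,0.03,0,0,0,0.4],[0,0,0.02,0,0,0,0.4],[0,0,0.008,0,0,0,0.4],[0,0,0,0,0,0,0.4],[0,0,0,0,0,0,0.4]]]'

```text
time: 8.25
ee_pos: [0.607, 0.2531, 0.0212]
eef_rot: [0.789, 0.615, 0.001, 0.0]
ft_force: [1.1, 0.1, -0.5]
width: 0.035
grip_force: 0.0
```

Call:
drive_tool --moves '[[[-0.01,0,0,0,0,0,0.4],[-0.01,0,0,0,0,0,0.4],[-0.007,0,0,0,0,0,0.4],[-0.007,0,0,0,0,0,0.4],[-0.007,0,0,0,0,0,0.4],[-0.007,0,0,0,0,0,0.4],[-0.007,0,0,0,0,0,0.4],[0,0,0,0,0,0,0.4]]]'

```text
time: 9.05
ee_pos: [0.5929, 0.1979, 0.0198]
eef_rot: [0.789, 0.615, -0.0, 0.0]
ft_force: [-0.0, -0.9, -0.1]
width: 0.0349
grip_force: 0.0
```

```bash
cat > look.py <<'E'
from h import *
import sys
where(); n=sys.argv[1]
im=snap('top',n)[:,:,::-1]; g=cv2.cvtColor(np.ascontiguousarray(im),cv2.COLOR_BGR2HSV)
m=((g[...,0]>8)&(g[...,0]<22)&(g[...,1]>70)).astype(np.uint8)
for c in cv2.findContours(m,0,2)[0]:
    if cv2.contourArea(c)>150:
        q=[at('top',p,.017)[:2]-E0 for p in cv2.boxPoints(cv2.minAreaRect(c))]
        if abs(np.mean(q,0)@EX)<.08: print("wedge box in edge (x,y)",[(round(float(p@EX),3),round(float(p@EY),3)) for p in q])
cv2.imwrite(f"pics/{n}c.png",cv2.resize(np.ascontiguousarray(im[130:290,190:360]),None,fx=3,fy=3,interpolation=2))
E
python3 look.py top3
```

```text
t 9.05 tcp [0.5929 0.1979 0.0198] in edge x,y -0.016 0.1676 F [-0.04 -0.89 -0.12] w 0.035
tool x deg 75.8 z [-0.    -0.001 -1.   ] want x 76.04
wedge box in edge (x,y) [(-0.047, 0.136), (0.012, 0.138), (0.011, 0.024), (-0.048, 0.024)]
```

Call:
drive_tool --moves '[[[0.005,0,0,0,0,0,0.4],[0,0,0.008,0,0,0,0.4],[-0.01,0,0,0,0,0,0.4],[-0.01,0,0,0,0,0,0.4],[-0.01,0,0,0,0,0,0.4],[-0.008,0,0,0,0,0,0.4],[-0.008,0,0,0,0,0,0.4],[0,0,0,0,0,0,0.4],[0,0,0,0,0,0,0.4]]]'

```text
time: 10.0
ee_pos: [0.583, 0.1593, 0.0121]
eef_rot: [0.789, 0.615, 0.0, 0.0]
ft_force: [1.0, 0.2, 1.0]
width: 0.0349
grip_force: 0.0
```

```bash
python3 look.py top4
```

```text
t 10.0 tcp [0.583  0.1593 0.0121] in edge x,y -0.0163 0.1278 F [0.99 0.2  0.96] w 0.035
tool x deg 75.9 z [ 0. -0. -1.] want x 76.04
wedge box in edge (x,y) [(0.009, 0.077), (0.044, 0.05), (-0.011, -0.017), (-0.045, 0.01)]
```

Call:
drive_tool --moves '[[[-0.008,0,0,0,0,0,0.4],[-0.008,0,0,0,0,0,0.4],[-0.004,0,0,0,0,0,0.4],[0,0,0,0,0,0,0.4]]]'

```text
time: 10.45
ee_pos: [0.578, 0.139, 0.0119]
eef_rot: [0.789, 0.615, -0.0, 0.0]
ft_force: [-0.2, -0.8, 1.3]
width: 0.0351
grip_force: 0.0
```

Call:
drive_tool --moves '[[[-0.004,0,0,0,0,0,0.4],[-0.004,0,0,0,0,0,0.4],[0,0,0,0,0,0,0.4]]]'

```text
time: 10.75
ee_pos: [0.5761, 0.1331, 0.012]
eef_rot: [0.788, 0.615, 0.001, -0.0]
ft_force: [1.0, 3.4, -1.1]
width: 0.0344
grip_force: 2.0
```

```bash
python3 look.py top5; python3 -c "
from h import *
snap('scene','s5')"
```

```text
t 10.75 tcp [0.5761 0.1331 0.012 ] in edge x,y -0.0166 0.1007 F [ 1.03  3.41 -1.11] w 0.034
tool x deg 75.9 z [ 0.001  0.002 -1.   ] want x 76.04
```

View pics/s5.png

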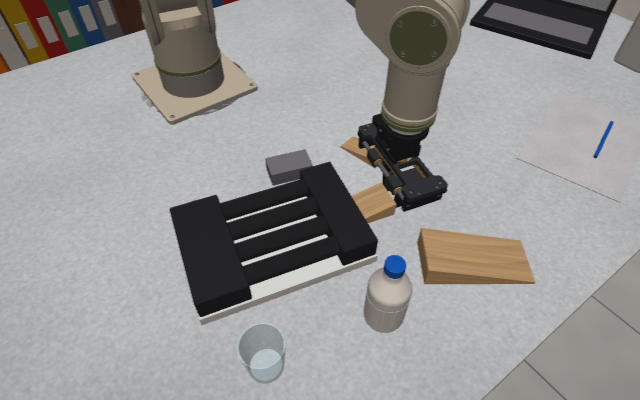

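The wedge is under the cap, squarely aligned at about (372,208), and pushing is starting to stiffen. I'll push on in small steps.

Call:
drive_tool --moves '[[[-0.003,0,0,0,0,0,0.4],[0,0,0,0,0,0,0.4],[0,0,0,0,0,0,0.4]]]'

```text
time: 11.15
ee_pos: [0.5759, 0.1328, 0.0123]
eef_rot: [0.788, 0.616, 0.002, -0.001]
ft_force: [4.5, 12.8, -4.9]
width: 0.0347
grip_force: 6.3
```

Call:
drive_tool --moves '[[[-0.003,0,0,0,0,0,0.4],[0,0,0,0,0,0,0.4],[0,0,0,0,0,0,0.4]]]'

```text
time: 11.45
ee_pos: [0.5758, 0.1327, 0.0128]
eef_rot: [0.787, 0.617, 0.004, -0.002]
ft_force: [8.4, 21.1, -7.8]
width: 0.0353
grip_force: 10.5
```

Pushing is stiff at about 20 N, so the wedge is snug. I'll back off, rise, shut the fingers and go to the pad.

Call:
drive_tool --moves '[[[0.01,0,0,0,0,0,0.4],[0.02,0,0,0,0,0,0.4],[0.02,0,0,0,0,0,0.4],[0,0,-0.03,0,0,0,0],[0,0,-0.04,0,0,0,0],[0,0,-0.04,0,0,0,0],[0,0,-0.02,0,0,0,0],[0,0,0,0,0,0,0]]]'

```text
time: 12.25
ee_pos: [0.5883, 0.1749, 0.1452]
eef_rot: [0.789, 0.615, 0.002, 0.002]
ft_force: [-0.3, -0.4, -0.1]
width: 0.0041
grip_force: 0.0
```

```bash
python3 look.py top6
```

```text
t 12.25 tcp [0.5883 0.1749 0.1452] in edge x,y -0.0149 0.1442 F [-0.26 -0.35 -0.05] w 0.004
tool x deg 75.9 z [ 0.005 -0.    -1.   ] want x 76.04
wedge box in edge (x,y) [(-0.047, 0.091), (0.014, 0.092), (0.012, 0.005), (-0.049, 0.005)]
```

View pics/top6c.png

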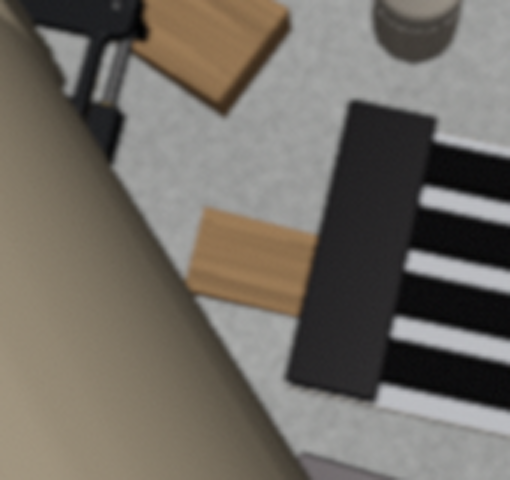

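The wedge sits square, about 42 mm in (crop 190–320, 208–312). Next I'll press on the pad above it.

Call:
drive_tool --moves '[[[-0.045,0,0,0,0,0,0],[-0.045,0,0,0,0,0,0],[-0.045,0,0,0,0,0,0],[-0.035,-0.002,0,0,0,0,0],[0,0,0,0,0,0,0],[0,0,0.03,0,0,0,0],[0,0,0.02,0,0,0,0],[0,0,0.01,0,0,0,0],[0,0,0,0,0,0,0],[0,0,0,0,0,0,0]]]'

```text
time: 13.3
ee_pos: [0.5436, 0.011, 0.0822]
eef_rot: [0.788, 0.615, 0.0, -0.0]
ft_force: [0.8, -0.7, 0.5]
width: 0.0004
grip_force: 0.0
```

```bash
python3 -c "
from h import *
where()"
```

```text
t 13.3 tcp [0.5436 0.011  0.0822] in edge x,y -0.0187 -0.0257 F [ 0.85 -0.67  0.49] w 0.0
tool x deg 75.9 z [-0.  0. -1.] want x 76.04
```

Call:
drive_tool --moves '[[[0,0,0.004,0,0,0,0],[0,0,0.002,0,0,0,0],[0,0,0.001,0,0,0,0],[0,0,0,0,0,0,0],[0,0,0,0,0,0,0]]]'

```text
time: 13.8
ee_pos: [0.5437, 0.0106, 0.0755]
eef_rot: [0.789, 0.615, 0.0, 0.0]
ft_force: [-1.9, -1.0, 5.8]
width: 0.0004
grip_force: 2.9
```

Call:
drive_tool --moves '[[[0,0,0.002,0,0,0,0],[0,0,0,0,0,0,0],[0,0,0,0,0,0,0]]]'

```text
time: 14.1
ee_pos: [0.5437, 0.0107, 0.0753]
eef_rot: [0.789, 0.615, -0.0, 0.001]
ft_force: [-11.6, -0.9, 27.5]
width: 0.0003
grip_force: 13.5
```

Call:
drive_tool --moves '[[[0,0,-0.0014,0,0,0,0],[0,0,0,0,0,0,0],[0,0,0,0,0,0,0],[0,0,0,0,0,0,0]]]'

```text
time: 14.5
ee_pos: [0.5438, 0.0106, 0.0754]
eef_rot: [0.789, 0.615, 0.0, 0.001]
ft_force: [-5.5, -0.3, 12.9]
width: 0.0003
grip_force: 6.5
```

Call:
drive_tool --moves '[[[0,0,0,0,0,0,0],[0,0,0,0,0,0,0],[0,0,0,0,0,0,0],[0,0,0,0,0,0,0],[0,0,0,0,0,0,0]]]'

```text
time: 15.0
ee_pos: [0.5438, 0.0107, 0.0755]
eef_rot: [0.789, 0.615, 0.0, 0.001]
ft_force: [-5.1, -0.4, 14.1]
width: 0.0004
grip_force: 6.5
```

```bash
python3 look.py top7 && python3 -c "
from h import *
print(r.close_job())"
```

```text
t 15.0 tcp [0.5438 0.0107 0.0755] in edge x,y -0.0185 -0.026 F [-5.11 -0.43 14.11] w 0.0
tool x deg 75.9 z [ 0.001 -0.001 -1.   ] want x 76.04
wedge box in edge (x,y) [(-0.001, 0.114), (0.015, 0.086), (-0.046, 0.05), (-0.062, 0.078)]
the job is handed in; nothing more can be done
None
```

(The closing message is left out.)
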